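# Draw out and hold the bench temperature sensor

## Robot

A 6-joint arm with a two-finger parallel gripper is mounted at the origin on the work surface. World frame = base frame: x ahead of the robot, y to its left, z up, the work surface at z = 0. Lengths are in m, angles in rad, forces in N, time in s.
With the tool pointing down it reaches from about 0.25 to 0.725 m from the base axis. Payload 4 kg.
Tool frame: the origin (TCP) lies where the fingers leave the gripper's body, on its centre line; the fingertips stand 73 mm ahead of it and the grasp point (between the pads) lies 54 mm ahead of it (bot.tips_ahead is the z of the fingertips in the tool frame, in m); z points along the fingers, y is the direction in which the jaws open and shut (so a half turn about z gives the same grasp; the last joint's range is limited). The gripper opens to 85 mm and grips with 20 to 120 N. Pads are 22 mm wide; open, the fingers measure 114 mm over their backs; the gripper's body (76 mm by 85 mm) begins 54 mm behind the grasp point. The pads swing forward as they close: fully open they stand 13 mm farther back than shut.
Start: joints at [1.278, 0.241, 0.005, 1.335, 0, 1.571], TCP at [0.144, 0.479, 0.304] pointing down, gripper open.
Joint ranges: [-2.72, 2.72], [-1.05, 1.87], [-1.09, 1.28], [-1.99, 2.15], [-1.42, 1.44], [-3.14, 3.14]. Speed limits (rad/s): [2.79, 2.79, 3.14, 3.14, 3.14, 3.14].

## Interface

Orientations are given as a unit quaternion [x, y, z, w].
In Python, from workcell import readout, camera, get_calibration, order, bot gives the robot as it stands.
- The arm moves only by the tool send_rows, never from a script. Its argument "moves" is a list of rows, each a list of 3 entries, a list of its own where there are three numbers: the shift along the tool's x, y, z in mm, then the turn, a rotation vector about the tool's x, y, z in rad, then the finger opening in mm, from 0 to 85.4. In form: [[[dx, dy, dz], [ax, ay, az], grip], ...]. A call has 1 to 12 rows; each row is the pose to reach, as a shift and turn from the pose measured when the call began, along the tool's axes at that moment; what a row does not reach only later rows make up. A row lasts 1/12 s, in which the tool goes at most 41.7 mm and 7.16 degrees, less where a joint would pass 70% of its speed; a pose out of reach is approached as far as the arm can. A call with a gripper value outside its range is refused whole. The fingers move at their own pace and stop on an object; the grip force is fixed at half the most. Time passes only in rows, so rows that repeat a pose let the fingers close. It gives the time, the measured TCP pose, the force and the opening at its end, in the units of the state.
- readout.get_obs(): the state, without advancing time (a new reading comes with each control period).
- camera(name): name is "scene" or "top" or "wrist"; returns the picture (400x640x3 uint8, red, green, blue); there is no depth.
- get_calibration(name): a dict with "fx", "fy", "cx", "cy" (pixels), "R" (3x3) and "t" (3): a world point X has camera coordinates R X + t. Camera axes: x right, y down, z forward; pixel columns grow to the right and rows downward; lengths in m; the calibration is good to about 2 mm. A picture is of the moment at which its call begins: read the wrist's pose just before it. get_calibration takes no time and is no camera call; for the wrist camera it gives the pose at the moment of the call.
- order.job_done(): hands the job in, once; it reports no verdict.
The state is a dict: "clock": time; "joint_pos": joint angles; "joint_vel": joint speeds; "tau": joint torques, N m; "eef_pos": TCP position; "tool_rot": TCP orientation; "ft_force": force on the tool from outside, world axes, zero at the start; "ft_torque": the same for the moment, N m; "grip_width": finger opening in m.
Only numpy, scipy, OpenCV 4.12 (cv2) and the standard library are available. Lean on these libraries where they do the work, as an engineer would, in place of code of your own. Each camera call takes 0.05 s, during which the arm holds its last target. There are 200 camera calls.

## Task

Use the blue palette knife to lever the red-lipped splash cover of the temperature-sensor station up until it stands upright (do not touch the cover with the hand), and lay the knife back down on the worktop. Then squeeze the red release button in the side of the sensor handle, pull the handle straight out past the first stop to its second stop, fully extended over the vegetable tray, and finish while still holding it out there, since it springs back if let go. Leave the glass jar, the sauce bottle and the small bowl standing where they are.

Things in the scene. Friction and masses are not known exactly. Their poses are not given: they have to be found in the camera images.
- station: white and steel sensor station fixed on the worktop, base plate 300 x 150 mm. Origin on the worktop, straight below the middle of the parked handle. Its -x axis (towards the robot) is the pull direction. At the back (x from 105 to 225 mm) a white pillar 176 mm high carries telescope and cover hinge. Side cheeks at y = +-70 mm are only 60 mm high: both sides of the handle are open once the cover is up
- cover_hinge (a joint): opening angle of the splash cover, rad: 0 closed (level), 1.57 upright, 1.9 end stop. Friction in the hinge keeps the light cover at whatever angle it is left; about 1 N at the lip lifts it
- cover: splash cover: clear plate 160 mm long, 150 mm wide, 4 mm thick, 60 g, red front lip (last 20 mm), side skirts 22 mm deep, no front wall. Origin on the hinge line, at its underside. Closed, it reaches 160 mm along the station's -x, underside 176 mm above the worktop, 16 mm above the handle's top; the lip overhangs the parked handle's nose by 28 mm, with free space beneath. Turns up and back
- cover_axis (a point): fixed point in the middle of the cover's hinge line, 90 mm behind (+x) the station origin and 176 mm above the worktop
- cover_lip (a point): middle of the cover's front lower edge (the red lip), moves with the cover
- knife: palette knife lying on the worktop: blue handle 110 mm long (x from -55 to +55 mm), 18 mm wide, 24 mm high (z from 0 to 24 mm), then a level steel blade 140 mm long to x = +190 mm, 32 mm wide, 3 mm thick (z from 2 to 5 mm). Origin under the middle of the handle; x points along the blade to its tip. 140 g, balances about 35 mm ahead of the origin
- knife_tip (a point): middle of the blade's far end, on its upper face (190 mm ahead of the knife's origin, 5 mm up)
- handle: black sensor handle, waist 60 mm long (x), 30 wide (y), 40 high; yellow nose flange 44 mm wide (x from -42 to -30 mm) for hooking. Origin: middle of the waist, 140 mm above the worktop; axes as the station's; slides only along the station's x. The red button is in its +y side, centred on the origin. A catch rail below that side (station y 19 to 29 mm) reaches up to 106 mm above the worktop
- button (a joint): travel of the red button (24 mm along x, 22 mm high, its face 7 mm proud of the handle's +y side), m: 0 out, 0.005 fully in (towards -y). Spring 3 N, fully in 6 N; pops out when not squeezed. Handle plus button is 37 mm wide, 32 mm with it in. The handle is locked when parked, and again caught at the first stop, unless the button is in by over 3 mm: keep it in while pulling
- stage2 (a joint): how far the thin inner tube (with the handle) is out of the middle tube, m: 0 parked, 0.07 out. Comes out first, return spring about 3 N; its end is the first stop (handle 70 mm out)
- stage1 (a joint): how far the middle tube is out of the fixed sleeve, m: 0 parked, 0.08 out. Comes out after the first stop, return spring about 5 N; its end is the second stop (handle 150 mm out in all, a hard end stop). Both tubes spring back when the handle is let go
- tray: aluminium tray of carrots and potatoes, fixed, 200 x 150 mm, 35 mm high (vegetables up to 41 mm), in front of the station below the telescope's path; origin under its centre
- jar: glass jar with red lid, diameter 80 mm, 130 mm high, leave alone; origin under its centre
- sauce: amber sauce bottle, diameter 54 mm, 150 mm high, leave alone; origin under its centre
- prep_bowl: small steel bowl, rim diameter 150 mm, 55 mm high, leave alone; origin under its centre
Mind the look-alikes: they are no part of the job. Of the things like the knife, leave any that is green; of the rest the larger one is meant.

How it is judged:
On the way, in this order (a step that is already met when the one before it is completed fails the run):
1. the cover has been levered up to upright (value of joint cover_hinge above 1.4 rad), for 0.2 s.
2. the knife lies on the worktop again, let go (height (world z) of knife below 0.03 m and contact force between the fingers and knife below 0.3 N and linear speed of knife below 0.03 m/s), for 0.2 s.
3. the release button is squeezed in while the handle is still parked (value of joint button above 0.003 m and value of joint stage2 below 0.01 m and contact force between the fingers and handle above 2 N), for 0.1 s.
4. the handle is drawn out to the second stop (value of joint stage2 above 0.064 m and value of joint stage1 above 0.073 m), for 0.2 s.
At the end, for the whole second after the job is handed in: Cover up (more than 1.3 rad), knife lying on the worktop and let go (its origin below 30 mm), both tubes out to the second stop (inner tube more than 64 of 70 mm, middle tube more than 73 of 80 mm) and at rest, held there by the fingers alone (more than 2 N on the handle, button included) (all of step 2 and all of step 4 and contact force between the fingers and handle above 2 N and contact force between knife and handle below 0.3 N and value of joint cover_hinge above 1.3 rad and velocity of joint stage1 below 0.02 m/s); the arm keeps its last pose, push and grip.
It fails at once if the hand or arm touches the cover (over 2 N) (contact force between any of the fingers, the arm and cover above 2 N).
It fails at once if the jar, sauce bottle or small bowl is moved over 30 mm (distance of any of jar, sauce, prep_bowl from where it was at the start of the episode above 0.03 m).
It also fails if it takes over 70 s, if anything falls off the work surface, if the arm or the gripper's body presses on something with over 40 N, if the wrist force passes 120 N, or if a joint passes its speed limit or range.

## Working session

There is one attempt and no reset: what is moved stays moved. The work goes in short steps, Python scripts to look and compute and a tool call to move; the robot and the scene stay as the last step left them, time stands still between calls to the robot, and variables do not carry over. Pictures are saved under pics/ and viewed, about 8 in all and at most 12, crops included, and the job is handed in when it is done.

Besides the shell and the picture viewer there is one more tool, called after ">>>" by a JSON object that holds its "op" and its "data". send_rows: Moves the arm, as the interface text tells. Its arguments: {"type":"object","properties":{"moves":{"type":"array","items":{"type":"array"}}},"required":["moves"]}

```bash
ls; mkdir -p pics; python3 - <<'E'
from workcell import readout, camera, get_calibration, order, bot
import cv2,numpy as np
np.set_printoptions(precision=4,suppress=True)
o=readout.get_obs();print(o)
for n in("scene","top"):
    im=camera(n);cv2.imwrite(f"pics/{n}0.png",im[:,:,::-1]);c=get_calibration(n);print(n,c)
print([a for a in dir(bot) if a[0]!='_'])
E
```

```text
pics
{'clock': 0.0, 'joint_pos': array([1.278 , 0.2414, 0.0037, 1.3352, 0.    , 1.5708]), 'joint_vel': array([-0.0012,  0.0023, -0.0012, -0.0017,  0.0002,  0.0003]), 'tau': array([  0.    , -37.2314,  25.241 ,   0.0169,   0.0001,  -0.    ]), 'eef_pos': array([0.1442, 0.4782, 0.303 ]), 'tool_rot': array([ 0.1459,  0.9893, -0.001 , -0.0002]), 'ft_force': array([ 1.0279,  0.294 , -0.6135]), 'ft_torque': array([ 0.0095, -0.0015,  0.0161]), 'grip_width': 0.08527485888193917}
scene {'fx': 393.6102414848398, 'fy': 393.6102414848398, 'cx': 322.4738510612215, 'cy': 205.06304580287159, 'R': array([[ 0.6112,  0.7913,  0.0167],
       [ 0.6476, -0.4879, -0.5853],
       [-0.455 ,  0.3686, -0.8106]]), 't': array([-0.3291, -0.2626,  1.4149])}
top {'fx': 375.9582786052439, 'fy': 375.9582786052439, 'cx': 320.2450161886395, 'cy': 205.12578334970937, 'R': array([[ 0.0235, -0.9997,  0.0093],
       [-0.993 , -0.0244, -0.1157],
       [ 0.1159, -0.0066, -0.9932]]), 't': array([-0.0196,  0.5204,  1.2926])}
['Unreachable', 'tips_ahead']
```

View pics/scene0.png

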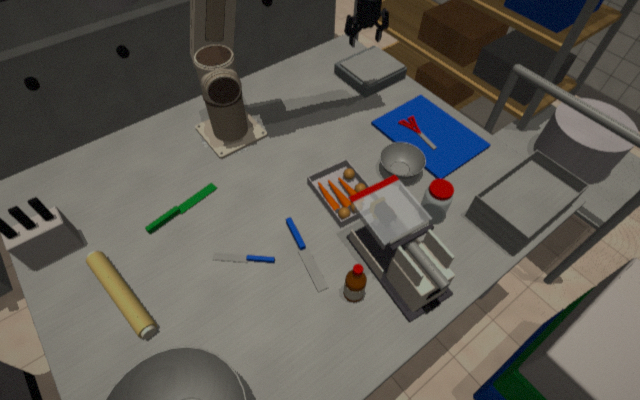

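View pics/top0.png

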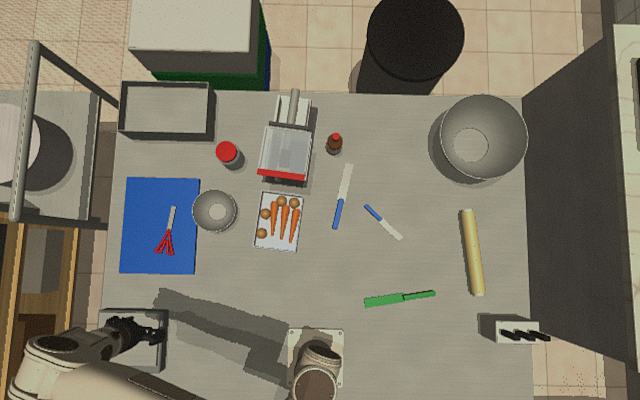

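The scene and top views show three knife-like objects. The larger blue-handled knife has its handle at about (338,215) in top, with the blade running up to (349,165). The small blue knife is at (382,222) and the green one at (400,298). I choose the larger blue one. The station's red lip runs along (258,176)–(304,178), opening towards the robot. The sauce bottle is at (335,143), the jar at (228,152) and the bowl at (214,211).

```bash
cat > h.py <<'E'
from workcell import readout, camera, get_calibration, order, bot
import cv2,numpy as np
from scipy.spatial.transform import Rotation as Ro
np.set_printoptions(precision=4,suppress=True)
def ray(c,uv):
    d=c["R"].T@np.array([(uv[0]-c["cx"])/c["fx"],(uv[1]-c["cy"])/c["fy"],1]); return -c["R"].T@c["t"],d
def onz(c,uv,z):
    p,d=ray(c,uv); return p+d*(z-p[2])/d[2]
def proj(c,X):
    q=c["R"]@np.asarray(X)+c["t"]; return np.array([c["fx"]*q[0]/q[2]+c["cx"],c["fy"]*q[1]/q[2]+c["cy"]])
def tri(c1,u1,c2,u2):
    p,d=ray(c1,u1);q,e=ray(c2,u2)
    s=np.linalg.lstsq(np.c_[d,-e],q-p,rcond=None)[0]; a,b=p+s[0]*d,q+s[1]*e
    return (a+b)/2,np.linalg.norm(a-b)
def blobs(im,kind,amin=20):
    h=cv2.cvtColor(im,cv2.COLOR_RGB2HSV);H,S,V=cv2.split(h)
    m={"blue":(H>100)&(H<125)&(S>130)&(V>50),"red":((H<6)|(H>174))&(S>170)&(V>80),"yellow":(H>20)&(H<34)&(S>140)&(V>80)}[kind].astype(np.uint8)
    cs,_=cv2.findContours(m,cv2.RETR_EXTERNAL,cv2.CHAIN_APPROX_NONE)
    return [(cv2.contourArea(k),cv2.minAreaRect(k),k) for k in cs if cv2.contourArea(k)>=amin]
E
python3 - <<'E'
from h import *
for n in("top","scene"):
    im=cv2.imread(f"pics/{n}0.png")[:,:,::-1].copy();c=get_calibration(n)
    for kind,z in(("blue",.024),("red",.178),("yellow",.14)):
        for a,r,k in blobs(im,kind):
            b=cv2.boxPoints(r); print(n,kind,a,np.round(r[0],1),np.round(b,1).tolist(),"world",[onz(c,p,z)[:2].round(3).tolist() for p in [r[0],*b]])
im=cv2.imread("pics/top0.png");a=cv2.resize(im[90:260,230:410],None,fx=4,fy=3.5,interpolation=cv2.INTER_CUBIC);cv2.imwrite("pics/crop1.png",a)
E
```

```text
top blue 51.5 [372.3 212.2] [[363.70001220703125, 206.39999389648438], [365.8999938964844, 204.0], [381.0, 218.0], [378.79998779296875, 220.39999389648438]] world [[0.501, -0.192], [0.521, -0.161], [0.53, -0.169], [0.481, -0.223], [0.472, -0.215]]
top blue 104.0 [337.4 213.4] [[331.79998779296875, 227.5], [338.6000061035156, 198.1999969482422], [343.0, 199.1999969482422], [336.29998779296875, 228.5]] world [[0.494, -0.068], [0.443, -0.05], [0.548, -0.072], [0.544, -0.087], [0.44, -0.065]]
top blue 6732.5 [158.9 225.5] [[118.80000305175781, 272.0], [124.69999694824219, 174.5], [199.10000610351562, 179.0], [193.1999969482422, 276.5]] world [[0.436, 0.555], [0.272, 0.682], [0.614, 0.69], [0.604, 0.425], [0.263, 0.425]]
top blue 85.5 [266.9  61.1] [[263.0, 89.9000015258789], [265.79998779296875, 32.0], [270.70001220703125, 32.20000076293945], [267.8999938964844, 90.0999984741211]] world [[1.052, 0.203], [0.941, 0.212], [1.167, 0.211], [1.166, 0.193], [0.94, 0.194]]
top red 186.5 [168.1 244.5] [[153.8000030517578, 250.89999389648438], [167.6999969482422, 228.8000030517578], [182.399993896
[... 2202 characters left out ...]
 [441.5 188. ] [[430.0, 179.0], [453.0, 179.0], [453.0, 197.0], [430.0, 197.0]] world [[0.701, 0.272], [0.661, 0.271], [0.699, 0.321], [0.74, 0.274], [0.704, 0.225]]
scene red 245.0 [373.2 187.4] [[348.6000061035156, 196.1999969482422], [395.0, 173.0], [397.79998779296875, 178.60000610351562], [351.3999938964844, 201.8000030517578]] world [[0.59, 0.127], [0.573, 0.056], [0.588, 0.209], [0.607, 0.201], [0.591, 0.05]]
scene red 101.0 [411.7 122.8] [[398.79998779296875, 122.4000015258789], [404.1000061035156, 112.30000305175781], [424.70001220703125, 123.19999694824219], [419.29998779296875, 133.1999969482422]] world [[0.473, 0.39], [0.448, 0.36], [0.425, 0.405], [0.498, 0.421], [0.519, 0.376]]
```

View pics/crop1.png

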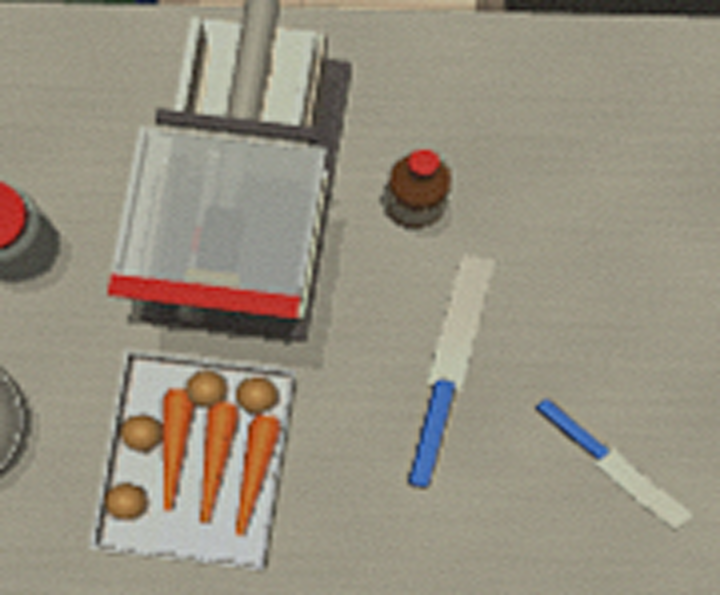

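The crop confirms the choice. The big blue knife's handle spans crop (415,485)–(445,383), its blade runs to (480,258), and the small one on the right is clearly shorter. Next I compute the first approach, above the knife.

```bash
cat >> h.py <<'E'
def down(a,pitch=0):   # tool pointing down, jaw axis at world yaw a; pitch>0 raises what lies ahead (yaw a-90deg)
    y=np.array([np.cos(a),np.sin(a),0]);z=np.array([0,0,-1.]);x=np.cross(y,z)
    return Ro.from_rotvec(-pitch*y)*Ro.from_matrix(np.c_[x,y,z])
def rel(o,p,R,ahead=.054):   # shift mm / rotvec to bring grasp point to p with orientation R
    R0=Ro.from_quat(o["tool_rot"]); tcp=np.asarray(p)-R.apply([0,0,ahead])
    return np.round(R0.inv().apply(tcp-o["eef_pos"])*1000,0),np.round((R0.inv()*R).as_rotvec(),3)
E
python3 - <<'E'
from h import *
o=readout.get_obs()
print(rel(o,[.50,-.07,.22],down(np.pi/2-.215)))
E
```

```text
(array([-499., -422.,   30.]), array([-0.002, -0.   , -0.078]))
```

>>> {"op": "send_rows", "data": {"moves": [[[-250,-211,15],[0,0,-0.04],85],[[-250,-211,15],[0,0,-0.04],85],[[-250,-211,15],[0,0,-0.04],85],[[-250,-211,15],[0,0,-0.04],85],[[-250,-211,15],[0,0,-0.04],85],[[-250,-211,15],[0,0,-0.04],85],[[-499,-422,30],[0,0,-0.078],85],[[-499,-422,30],[0,0,-0.078],85],[[-499,-422,30],[0,0,-0.078],85],[[-499,-422,30],[0,0,-0.078],85],[[-499,-422,30],[0,0,-0.078],85],[[-499,-422,30],[0,0,-0.078],85]]}}

```text
clock: 1.1
eef_pos: [0.4166, 0.0576, 0.2807]
tool_rot: [0.107, 0.994, -0.001, -0.0]
ft_force: [0.0, 1.1, -0.4]
grip_width: 0.085
```

>>> {"op": "send_rows", "data": {"moves": [[[0,0,0],[0,0,0],85]]}}

```text
clock: 1.18
eef_pos: [0.4194, 0.0524, 0.2801]
tool_rot: [0.112, 0.994, -0.002, 0.001]
ft_force: [0.2, -0.4, -0.8]
grip_width: 0.0846
```

```bash
python3 -c "
from h import *
print(rel(readout.get_obs(),[.50,-.07,.22],down(np.pi/2-.215)))"
```

```text
(array([-106., -101.,    7.]), array([-0.004,  0.002, -0.009]))
```

>>> {"op": "send_rows", "data": {"moves": [[[-106,-101,7],[0,0,-0.009],85],[[-106,-101,7],[0,0,-0.009],85],[[-106,-101,7],[0,0,-0.009],85],[[-106,-101,7],[0,0,-0.009],85],[[-106,-101,7],[0,0,-0.009],85],[[-106,-101,7],[0,0,-0.009],85],[[-106,-101,7],[0,0,-0.009],85]]}}

```text
clock: 1.77
eef_pos: [0.4996, -0.069, 0.2731]
tool_rot: [0.107, 0.994, -0.002, -0.0]
ft_force: [-0.8, -1.0, 0.9]
grip_width: 0.0848
```

```bash
python3 - <<'E'
from h import *
o=readout.get_obs();c=get_calibration("wrist");im=camera("wrist");cv2.imwrite("pics/w1.png",im[:,:,::-1])
print(o["eef_pos"],o["tool_rot"]);print(c)
for a,r,k in blobs(im,"blue",60):
    b=cv2.boxPoints(r);print(a,np.round(r[0]),np.round(b).tolist(),[onz(c,p,.024)[:2].round(4).tolist() for p in [r[0],*b]])
E
```

```text
[ 0.4996 -0.069   0.2731] [ 0.1072  0.9942 -0.0017 -0.0004]
{'fx': 288.22137159153345, 'fy': 288.22137159153345, 'cx': 317.4826523961289, 'cy': 194.83400324573554, 'R': array([[ 0.2128,  0.9771, -0.0043],
       [ 0.9238, -0.1997,  0.3266],
       [ 0.3183, -0.0735, -0.9451]]), 't': array([-0.0375, -0.5084,  0.1882])}
744.5 [218. 193.] [[186.0, 183.0], [192.0, 172.0], [250.0, 202.0], [245.0, 214.0]] [[0.4983, -0.1893], [0.4792, -0.2223], [0.468, -0.2111], [0.5178, -0.1557], [0.5301, -0.1665]]
1184.0 [318. 166.] [[311.0, 120.0], [325.0, 120.0], [325.0, 212.0], [311.0, 212.0]] [[0.4917, -0.068], [0.4406, -0.0646], [0.4438, -0.0499], [0.5486, -0.0718], [0.545, -0.0882]]
```

View pics/w1.png

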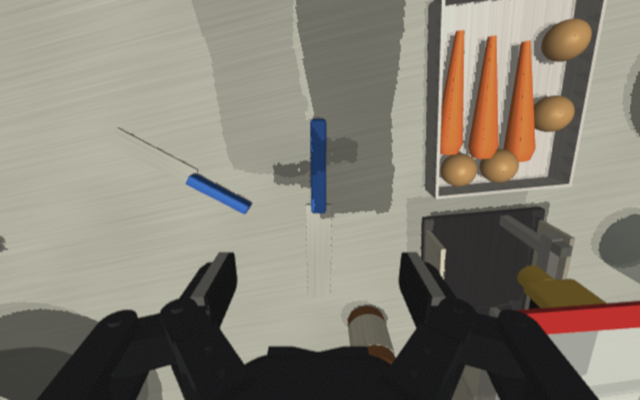

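The wrist view shows the knife handle at (318,120)–(318,212), aligned with the fingers. The small knife is clear at (218,193). Next, the descent.

```bash
python3 -c "
from h import *
o=readout.get_obs()
for z in(.06,.025): print(rel(o,[.525,-.0752,z],down(np.pi/2-.213)))"
```

```text
(array([-26.,  -0., 159.]), array([-0.004, -0.   , -0.001]))
(array([-26.,  -0., 194.]), array([-0.004, -0.   , -0.001]))
```

>>> {"op": "send_rows", "data": {"moves": [[[-26,0,80],[0,0,0],60],[[-26,0,120],[0,0,0],50],[[-26,0,159],[0,0,0],50],[[-26,0,159],[0,0,0],50],[[-26,0,180],[0,0,0],50],[[-26,0,194],[0,0,0],50],[[-26,0,194],[0,0,0],50],[[-26,0,194],[0,0,0],40],[[-26,0,194],[0,0,0],0],[[-26,0,194],[0,0,0],0],[[-26,0,194],[0,0,0],0],[[-26,0,194],[0,0,0],0]]}}

```text
clock: 2.82
eef_pos: [0.5261, -0.0747, 0.0814]
tool_rot: [0.107, 0.994, -0.002, 0.002]
ft_force: [-0.4, 1.8, 6.3]
grip_width: 0.0164
```

>>> {"op": "send_rows", "data": {"moves": [[[0,0,0],[0,0,0],0],[[0,0,0],[0,0,0],0],[[0,0,0],[0,0,0],0],[[0,0,0],[0,0,0],0]]}}

```text
clock: 3.15
eef_pos: [0.526, -0.0747, 0.0815]
tool_rot: [0.107, 0.994, -0.002, 0.002]
ft_force: [-0.6, -0.8, 1.2]
grip_width: 0.0162
```

>>> {"op": "send_rows", "data": {"moves": [[[0,0,-40],[0,0,0],0],[[0,0,-80],[0,0,0],0],[[0,0,-120],[0,0,0],0],[[0,0,-160],[0,0,0],0],[[0,0,-160],[0,0,0],0],[[0,0,-160],[0,0,0],0]]}}

```text
clock: 3.65
eef_pos: [0.527, -0.0745, 0.2443]
tool_rot: [0.107, 0.994, -0.002, 0.005]
ft_force: [0.0, 0.1, -2.4]
grip_width: 0.0163
```

```bash
python3 - <<'E'
from h import *
o=readout.get_obs();print(o["eef_pos"],o["tool_rot"],o["grip_width"])
c=get_calibration("wrist");im=camera("wrist");cv2.imwrite("pics/w2.png",im[:,:,::-1])
im=camera("scene");cv2.imwrite("pics/s2.png",im[:,:,::-1])
h=cv2.resize(im[80:330,230:500],(648,600));a=cv2.imread("pics/w2.png")
cv2.imwrite("pics/s2c.png",h[:,:,::-1])
E
```

```text
[ 0.527  -0.0745  0.2443] [ 0.1068  0.9943 -0.0017  0.005 ] 0.016318372395117627
```

View pics/w2.png

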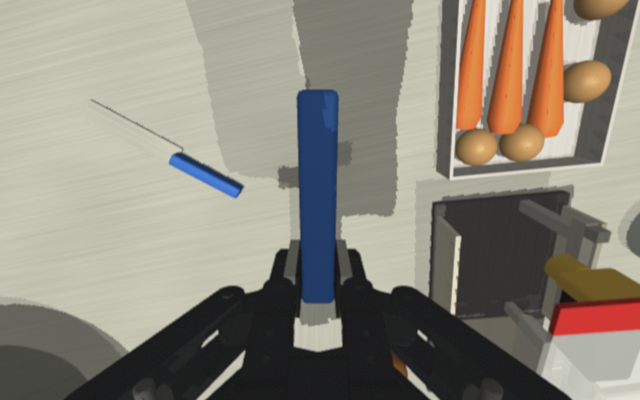

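The knife is held firmly, with its handle centred between the pads at (318,95)–(318,300). I move it back first, then across to in front of the lip.

```bash
python3 - <<'E'
from h import *
o=readout.get_obs()
im=cv2.imread("pics/w2.png")[:,:,::-1].copy();c=get_calibration("wrist")
for a,r,k in blobs(im,"blue",300):
    b=cv2.boxPoints(r);e=[onz(c,p,.187) for p in b];R0=Ro.from_quat(o["tool_rot"]);print([ (R0.inv().apply(x-o["eef_pos"])*1000).round(1).tolist() for x in e])
R=down(np.pi/2-.107)
for p in([.37,-.06,.18],[.386,.148,.177]):print(rel(o,p,R))
E
```

```text
[[55.7, -65.7, 53.5], [61.1, -62.0, 53.5], [45.2, -34.2, 53.4], [39.3, -37.6, 53.4]]
[[85.8, -8.1, 53.3], [85.8, 7.6, 53.2], [-18.3, 10.0, 53.4], [-18.4, -10.4, 53.5]]
(array([154., -19.,   6.]), array([-0.003,  0.002, -0.107]))
(array([183., 188.,   9.]), array([-0.003,  0.002, -0.107]))
```

>>> {"op": "send_rows", "data": {"moves": [[[154,-19,6],[0,0,-0.107],0],[[154,-19,6],[0,0,-0.107],0],[[154,-19,6],[0,0,-0.107],0],[[154,-19,6],[0,0,-0.107],0],[[154,-19,6],[0,0,-0.107],0],[[183,188,9],[0,0,-0.107],0],[[183,188,9],[0,0,-0.107],0],[[183,188,9],[0,0,-0.107],0],[[183,188,9],[0,0,-0.107],0],[[183,188,9],[0,0,-0.107],0],[[183,188,9],[0,0,-0.107],0],[[183,188,9],[0,0,-0.107],0]]}}

```text
clock: 4.75
eef_pos: [0.3847, 0.1502, 0.2285]
tool_rot: [0.051, 0.999, -0.003, -0.001]
ft_force: [-0.1, 0.2, -1.2]
grip_width: 0.0164
```

>>> {"op": "send_rows", "data": {"moves": [[[0,0,0],[0,0,0],0],[[0,0,0],[0,0,0],0]]}}

```text
clock: 4.92
eef_pos: [0.3838, 0.1492, 0.227]
tool_rot: [0.051, 0.999, -0.003, -0.003]
ft_force: [-0.3, 1.0, -1.3]
grip_width: 0.0164
```

```bash
python3 - <<'E'
from h import *
o=readout.get_obs();print(o["clock"],o["eef_pos"],o["tool_rot"],o["grip_width"])
P={}
for n in("top","scene","wrist"):
    c=get_calibration(n);im=camera(n);cv2.imwrite(f"pics/{n}3.png",im[:,:,::-1]);P[n]=im
    for a,r,k in blobs(im,"red",60)+blobs(im,"yellow",60): print(n,a,np.round(r[0]),np.round(cv2.boxPoints(r)).tolist())
    R0=Ro.from_quat(o["tool_rot"]);print("pred tip",proj(c,R0.apply([-.159,0,.0765])+o["eef_pos"]))
a=cv2.resize(P["scene"][120:240,270:430],(640,480),interpolation=cv2.INTER_CUBIC)
cv2.imwrite("pics/s3.png",a[:,:,::-1])
E
```

```text
4.9167 [0.3838 0.1492 0.227 ] [ 0.051   0.9987 -0.0034 -0.0031] 0.016434541025525006
top 186.0 [168. 244.] [[154.0, 251.0], [168.0, 229.0], [182.0, 238.0], [168.0, 260.0]]
top 231.5 [280. 174.] [[257.0, 174.0], [258.0, 168.0], [304.0, 174.0], [303.0, 181.0]]
top 293.5 [226. 152.] [[216.0, 142.0], [235.0, 142.0], [235.0, 161.0], [216.0, 161.0]]
pred tip [277.2341 193.3466]
scene 60.5 [358. 269.] [[352.0, 268.0], [358.0, 262.0], [364.0, 269.0], [358.0, 275.0]]
scene 326.0 [441. 188.] [[427.0, 191.0], [435.0, 175.0], [456.0, 185.0], [448.0, 201.0]]
scene 249.5 [373. 187.] [[348.0, 196.0], [395.0, 172.0], [398.0, 179.0], [351.0, 202.0]]
scene 99.0 [412. 123.] [[399.0, 122.0], [404.0, 112.0], [425.0, 123.0], [419.0, 133.0]]
pred tip [361.6838 182.0148]
pred tip [318.3518 431.8715]
```

View pics/s3.png

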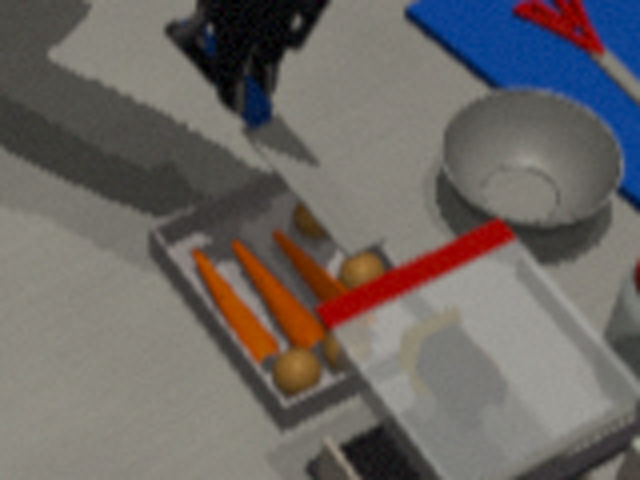

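View pics/wrist3.png

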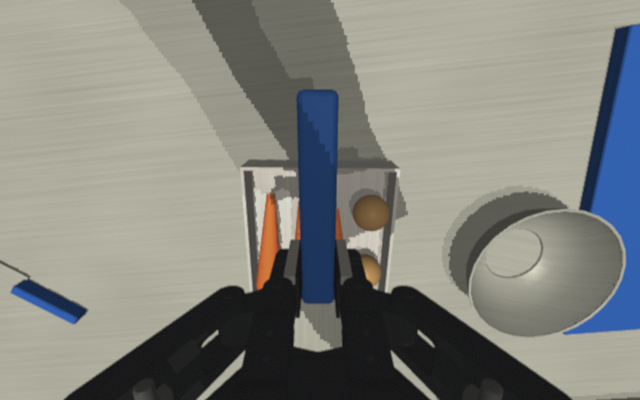

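The predicted tip pixel (361.7,182.0) matches the blade end seen in the scene crop, at crop (365,248), which is (361,182). The blade is therefore level and in front of the lip, whose edge runs from crop (317,310) to (503,222). The wrist view shows the knife still centred over the tray.

```bash
python3 - <<'E'
from h import *
ct,cs=get_calibration("top"),get_calibration("scene")
L=tri(ct,(257,174.3),cs,(395.3,174));Rr=tri(ct,(303.2,181),cs,(349,196.8));print(L,Rr)
d=L[0]-Rr[0];yaw=np.arctan2(-d[0],d[1]);m=(L[0]+Rr[0])/2;print("len",np.linalg.norm(d),"yaw",yaw,m)
for n,c in(("top",ct),("scene",cs)):
    im=cv2.imread(f"pics/{n}3.png")[:,:,::-1].copy()
    for a,r,k in blobs(im,"red",200):
        if abs(r[0][0]-(280 if n=="top" else 373))<5:
            print(n,[onz(c,p,.18)[:2].round(4) for p in cv2.boxPoints(r)])
E
```

```text
(array([0.596 , 0.1957, 0.1899]), np.float64(0.006336233149359411)) (array([0.5782, 0.0502, 0.1854]), np.float64(0.003187385054722678))
len 0.14667734436402824 yaw -0.12192357166321935 [0.5871 0.123  0.1877]
top [array([0.5963, 0.1958]), array([0.6159, 0.194 ]), array([0.5991, 0.0466]), array([0.5795, 0.0487])]
scene [array([0.5725, 0.0541]), array([0.5865, 0.2088]), array([0.6083, 0.2001]), array([0.5934, 0.0476])]
```

```bash
cat >> h.py <<'E'
SY=-.115; SO=np.array([.6565,.117,0]); SR=Ro.from_rotvec([0,0,SY])
TIP=np.array([-.159,0,.0765])
def st(p): return SO+SR.apply(p)
def tiprel(o,p,R=None,tip=TIP):
    R=R or down(np.pi/2+SY); R0=Ro.from_quat(o["tool_rot"]); tcp=st(p)-R.apply(tip)
    return np.round(R0.inv().apply(tcp-o["eef_pos"])*1000,0).tolist(),np.round((R0.inv()*R).as_rotvec(),3).tolist()
def tipnow(o): return SR.inv().apply(o["eef_pos"]+Ro.from_quat(o["tool_rot"]).apply(TIP)-SO)
E
python3 -c "
from h import *
o=readout.get_obs();print(tipnow(o))
for x,z in((-.1,.158),(-.075,.16),(-.05,.162)):print(tiprel(o,[x,0,z]))"
```

```text
[-0.115   0.0018  0.1511]
([-15.0, -1.0, -6.0], [-0.006, -0.003, 0.011])
([-40.0, -1.0, -9.0], [-0.006, -0.003, 0.011])
([-65.0, -1.0, -11.0], [-0.006, -0.003, 0.011])
```

>>> {"op": "send_rows", "data": {"moves": [[[-15,-1,-6],[-0.006,-0.003,0.011],0],[[-27,-1,-8],[-0.006,-0.003,0.011],0],[[-40,-1,-9],[-0.006,-0.003,0.011],0],[[-52,-1,-10],[-0.006,-0.003,0.011],0],[[-65,-1,-11],[-0.006,-0.003,0.011],0],[[-65,-1,-11],[-0.006,-0.003,0.011],0],[[-65,-1,-11],[-0.006,-0.003,0.011],0]]}}

```text
clock: 5.65
eef_pos: [0.4494, 0.1401, 0.2388]
tool_rot: [0.059, 0.998, 0.0, -0.0]
ft_force: [0.1, -0.9, -1.1]
grip_width: 0.0161
```

```bash
python3 - <<'E'
from h import *
o=readout.get_obs();print(tipnow(o),o["ft_force"])
for th in np.arange(.0,1.56,.13):
    r=.14;print(round(th,2),tiprel(o,[.09-r*np.cos(th),0,.176+r*np.sin(th)]))
im=camera("scene");cv2.imwrite("pics/s4.png",cv2.resize(im[120:240,310:470],(640,480),interpolation=cv2.INTER_CUBIC)[:,:,::-1])
E
```

```text
[-0.0494 -0.0011  0.1622] [ 0.075 -0.917 -1.053]
0.0 ([1.0, 1.0, -14.0], [0.0, -0.001, -0.002])
0.13 ([-1.0, 1.0, -32.0], [0.0, -0.001, -0.002])
0.26 ([-4.0, 1.0, -50.0], [0.0, -0.001, -0.002])
0.39 ([-10.0, 1.0, -67.0], [0.0, -0.001, -0.002])
0.52 ([-18.0, 1.0, -83.0], [0.0, -0.001, -0.002])
0.65 ([-28.0, 1.0, -98.0], [0.0, -0.001, -0.002])
0.78 ([-40.0, 1.0, -112.0], [0.0, -0.001, -0.002])
0.91 ([-53.0, 1.0, -124.0], [0.0, -0.001, -0.002])
1.04 ([-68.0, 1.0, -134.0], [0.0, -0.001, -0.002])
1.17 ([-85.0, 1.0, -143.0], [0.0, -0.001, -0.002])
1.3 ([-102.0, 1.0, -149.0], [0.0, -0.001, -0.002])
1.43 ([-120.0, 1.0, -152.0], [0.0, -0.001, -0.002])
```

View pics/s4.png

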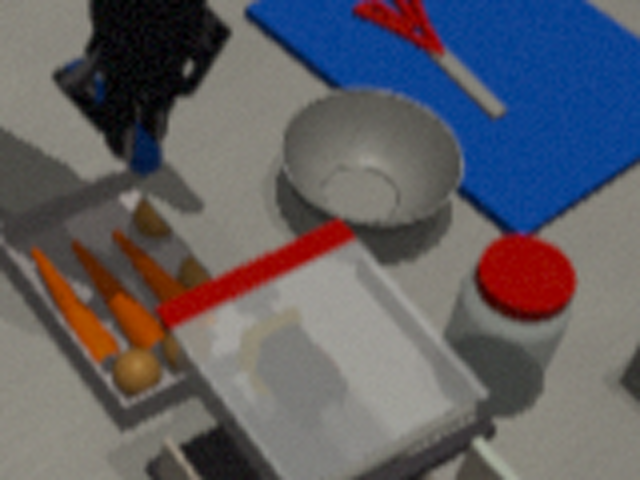

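The blade now runs under the red lip at crop (250,275), short of the yellow nose. I lever it up along the arc.

>>> {"op": "send_rows", "data": {"moves": [[[1,1,-14],[0,0,0],0],[[0,1,-23],[0,0,0],0],[[-1,1,-32],[0,0,0],0],[[-2,1,-41],[0,0,0],0],[[-4,1,-50],[0,0,0],0],[[-7,1,-59],[0,0,0],0],[[-10,1,-67],[0,0,0],0],[[-14,1,-75],[0,0,0],0],[[-18,1,-83],[0,0,0],0],[[-23,1,-91],[0,0,0],0],[[-28,1,-98],[0,0,0],0],[[-28,1,-98],[0,0,0],0]]}}

```text
clock: 6.7
eef_pos: [0.4785, 0.1382, 0.3384]
tool_rot: [0.058, 0.998, 0.001, 0.001]
ft_force: [-1.1, 0.0, -1.3]
grip_width: 0.0161
```

```bash
python3 - <<'E'
from h import *
o=readout.get_obs();print(tipnow(o),o["ft_force"],o["grip_width"])
for th in np.arange(.65,1.7,.09):
    r=.14;print(round(th,2),tiprel(o,[.09-r*np.cos(th),0,.176+r*np.sin(th)]))
im=camera("scene");cv2.imwrite("pics/s5.png",cv2.resize(im[100:240,290:470],(720,560),interpolation=cv2.INTER_CUBIC)[:,:,::-1])
E
```

```text
[-0.0201  0.0004  0.2623] [-1.0893  0.0456 -1.2827] 0.016143266337846067
0.65 ([1.0, -1.0, 1.0], [0.001, 0.002, -0.002])
0.74 ([-7.0, -1.0, -8.0], [0.001, 0.002, -0.002])
0.83 ([-16.0, -1.0, -17.0], [0.001, 0.002, -0.002])
0.92 ([-26.0, -1.0, -25.0], [0.001, 0.002, -0.002])
1.01 ([-36.0, -1.0, -33.0], [0.001, 0.002, -0.002])
1.1 ([-47.0, -0.0, -39.0], [0.001, 0.002, -0.002])
1.19 ([-58.0, -0.0, -44.0], [0.001, 0.002, -0.002])
1.28 ([-70.0, -0.0, -48.0], [0.001, 0.002, -0.002])
1.37 ([-82.0, -0.0, -51.0], [0.001, 0.002, -0.002])
1.46 ([-95.0, -0.0, -53.0], [0.001, 0.002, -0.002])
1.55 ([-108.0, -0.0, -54.0], [0.001, 0.002, -0.002])
1.64 ([-120.0, -0.0, -53.0], [0.001, 0.002, -0.002])
```

View pics/s5.png

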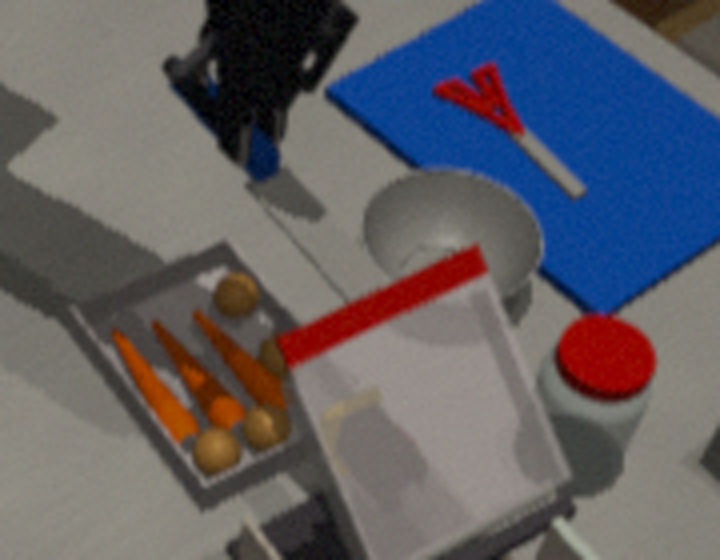

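The cover is rising: the lip is now at crop (280,350)–(480,255), with the blade under it. I continue to upright.

>>> {"op": "send_rows", "data": {"moves": [[[-7,-1,-8],[0,0,0],0],[[-16,-1,-17],[0,0,0],0],[[-26,-1,-25],[0,0,0],0],[[-36,-1,-33],[0,0,0],0],[[-47,0,-39],[0,0,0],0],[[-58,0,-44],[0,0,0],0],[[-70,0,-48],[0,0,0],0],[[-82,0,-51],[0,0,0],0],[[-95,0,-53],[0,0,0],0],[[-106,0,-54],[0,0,0],0],[[-112,0,-53],[0,0,0],0],[[-114,0,-53],[0,0,0],0]]}}

```text
clock: 7.75
eef_pos: [0.5917, 0.1248, 0.3898]
tool_rot: [0.059, 0.998, 0.0, 0.0]
ft_force: [-0.5, 0.4, -0.6]
grip_width: 0.0166
```

>>> {"op": "send_rows", "data": {"moves": [[[0,0,0],[0,0,0],0],[[0,0,0],[0,0,0],0],[[0,0,0],[0,0,0],0]]}}

```text
clock: 8.0
eef_pos: [0.5913, 0.1248, 0.3896]
tool_rot: [0.058, 0.998, 0.0, -0.0]
ft_force: [-0.5, -0.1, -0.6]
grip_width: 0.0161
```

```bash
python3 - <<'E'
from h import *
o=readout.get_obs();print(tipnow(o),o["ft_force"],o["grip_width"])
im=camera("scene");cv2.imwrite("pics/s6.png",im[:,:,::-1])
im2=camera("top");cv2.imwrite("pics/t6.png",im2[:,:,::-1])
a=cv2.resize(im[90:310,270:490],(400,400));b=cv2.resize(im2[80:260,210:390],(400,400))
cv2.imwrite("pics/m6.png",np.hstack([a,b])[:,:,::-1])
E
```

```text
[0.0933 0.     0.3131] [-0.5487 -0.0758 -0.5534] 0.016142665518446616
```

View pics/m6.png

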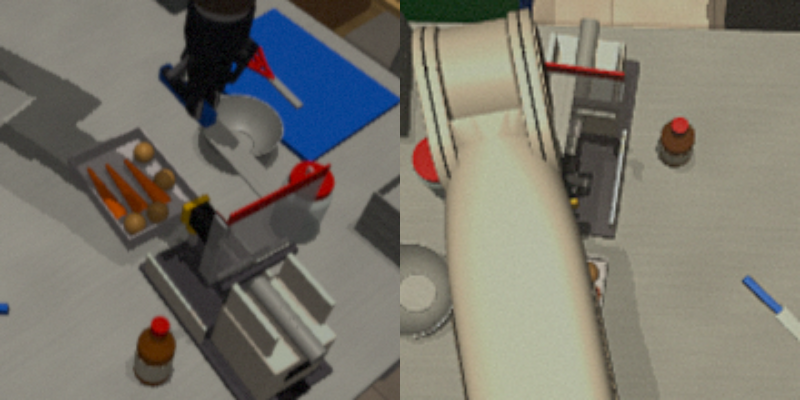

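The cover stands about upright: the lip line runs from (230,218) to (328,168) in the left half, and shows as a thin red line at (585,70) in the top half. I estimate the angle numerically and plan the retreat.

```bash
python3 - <<'E'
from h import *
for n in("top","scene"):
    im=cv2.imread(f"pics/{n[0]}6.png")[:,:,::-1].copy();c=get_calibration(n)
    for a,r,k in blobs(im,"red",10):
        X=SR.inv().apply(onz(c,r[0],.33)-SO)
        if abs(X[1])<.09: print(n,a,np.round(r[0],1),r[1],X,np.arccos((.09-X[0])/.155))
o=readout.get_obs()
for p in([.02,0,.313],[-.06,0,.30]): print(tiprel(o,p))
R=down(np.pi/2-.213)
for p in([.37,.16,.33],[.37,-.06,.25],[.525,-.0752,.2],[.525,-.0752,.06],[.525,-.0752,.0265]): print(rel(o,p,R))
E
```

```text
top 13.5 [292.9 110.8] (34.36566162109375, 1.5387609004974365) [ 0.0966 -0.0287  0.33  ] 1.6135573018254232
scene 225.0 [423.5 192.4] (20.303447723388672, 59.354522705078125) [0.088  0.0027 0.33  ] 1.5582002600486895
([73.0, -0.0, 0.0], [0.0, 0.0, -0.002])
([153.0, -1.0, 13.0], [0.0, 0.0, -0.002])
(array([224.,   9.,   6.]), array([0.   , 0.   , 0.096]))
(array([ 198., -209.,   86.]), array([0.   , 0.   , 0.096]))
(array([  43., -206.,  136.]), array([0.   , 0.   , 0.096]))
(array([  43., -207.,  276.]), array([0.   , 0.   , 0.096]))
(array([  43., -207.,  309.]), array([0.   , 0.   , 0.096]))
```

>>> {"op": "send_rows", "data": {"moves": [[[30,0,0],[0,0,0],0],[[65,0,0],[0,0,0],0],[[105,0,2],[0,0,0],0],[[145,2,4],[0,0,0],0],[[185,5,6],[0,0,0.05],0],[[224,9,6],[0,0,0.096],0],[[224,9,6],[0,0,0.096],0],[[198,-209,86],[0,0,0.096],0],[[198,-209,86],[0,0,0.096],0],[[198,-209,86],[0,0,0.096],0],[[198,-209,86],[0,0,0.096],0],[[198,-209,86],[0,0,0.096],0]]}}

```text
clock: 9.1
eef_pos: [0.3696, -0.0372, 0.3126]
tool_rot: [0.105, 0.994, 0.0, 0.001]
ft_force: [1.5, -0.7, -1.4]
grip_width: 0.0163
```

>>> {"op": "send_rows", "data": {"moves": [[[0,0,0],[0,0,0],0]]}}

```text
clock: 9.18
eef_pos: [0.3678, -0.0425, 0.3105]
tool_rot: [0.11, 0.994, -0.001, -0.0]
ft_force: [-0.9, 0.3, -1.6]
grip_width: 0.0161
```

```bash
python3 - <<'E'
from h import *
o=readout.get_obs();print(o["eef_pos"],o["grip_width"])
R=down(np.pi/2-.213)
for p in([.37,-.06,.25],[.525,-.0752,.15],[.525,-.0752,.06],[.525,-.0752,.0275]): print(rel(o,p,R))
E
```

```text
[ 0.3678 -0.0425  0.3105] 0.016097084103017807
(array([ -6., -17.,   7.]), array([-0.003,  0.   , -0.007]))
(array([-161.,    3.,  107.]), array([-0.003,  0.   , -0.007]))
(array([-161.,    3.,  197.]), array([-0.003,  0.   , -0.007]))
(array([-161.,    3.,  229.]), array([-0.003,  0.   , -0.007]))
```

>>> {"op": "send_rows", "data": {"moves": [[[-40,3,30],[0,0,0],0],[[-80,3,55],[0,0,0],0],[[-120,3,80],[0,0,0],0],[[-161,3,107],[0,0,0],0],[[-161,3,145],[0,0,0],0],[[-161,3,180],[0,0,0],0],[[-161,3,200],[0,0,0],0],[[-161,3,215],[0,0,0],0],[[-161,3,225],[0,0,0],0],[[-161,3,229],[0,0,0],0],[[-161,3,229],[0,0,0],0]]}}

```text
clock: 10.1
eef_pos: [0.5252, -0.075, 0.0823]
tool_rot: [0.11, 0.994, -0.001, -0.0]
ft_force: [0.7, 0.2, -1.1]
grip_width: 0.0164
```

>>> {"op": "send_rows", "data": {"moves": [[[0,0,1],[0,0,0],0],[[0,0,1],[0,0,0],0],[[0,0,1],[0,0,0],22],[[0,0,1],[0,0,0],30],[[0,0,1],[0,0,0],45],[[0,0,1],[0,0,0],55],[[0,0,-30],[0,0,0],55],[[0,0,-70],[0,0,0],55],[[0,0,-110],[0,0,0],55],[[0,0,-150],[0,0,0],60],[[0,0,-150],[0,0,0],70]]}}

```text
clock: 11.02
eef_pos: [0.5294, -0.0752, 0.2412]
tool_rot: [0.11, 0.994, -0.002, 0.008]
ft_force: [1.7, -0.5, -0.1]
grip_width: 0.0692
```

```bash
python3 - <<'E'
from h import *
o=readout.get_obs();print(o["eef_pos"],o["grip_width"])
for n in("scene","wrist"):
    c=get_calibration(n);im=camera(n)
    cv2.imwrite(f"pics/{n}7.png",im[:,:,::-1])
    for a,r,k in blobs(im,"blue",60): print(n,a,[onz(c,p,.024)[:2].round(3).tolist() for p in [r[0],*cv2.boxPoints(r)]])
# path to handle, grasp pt above then at handle
H=SO+SR.apply([0,0,.14]);print(H)
R=down(np.pi/2+SY)
for p in([.40,.0,.30],[.42,.145,.30]): print(rel(o,p,R))
E
```

```text
[ 0.5294 -0.0752  0.2412] 0.06918278231913558
scene 238.0 [[1.115, 0.038], [1.083, 0.022], [1.127, 0.079], [1.147, 0.053], [1.104, -0.003]]
scene 103.0 [[0.508, -0.196], [0.489, -0.227], [0.476, -0.218], [0.527, -0.164], [0.539, -0.174]]
scene 185.0 [[0.5, -0.07], [0.441, -0.067], [0.443, -0.046], [0.556, -0.073], [0.553, -0.094]]
scene 4502.5 [[0.451, 0.549], [0.285, 0.416], [0.177, 0.717], [0.611, 0.677], [0.668, 0.416]]
scene 1493.5 [[0.223, 1.581], [0.016, 1.544], [0.257, 1.878], [0.413, 1.616], [0.192, 1.311]]
wrist 993.0 [[0.499, -0.189], [0.479, -0.222], [0.468, -0.211], [0.519, -0.155], [0.531, -0.166]]
wrist 1661.5 [[0.491, -0.068], [0.441, -0.064], [0.444, -0.05], [0.549, -0.072], [0.545, -0.089]]
[0.6565 0.117  0.14  ]
(array([ 141.,   45., -115.]), array([-0.002,  0.016, -0.105]))
(array([ 153.,  191., -115.]), array([-0.002,  0.016, -0.105]))
```

The knife is back down at (0.499,−0.070), in the same place, and let go. Next is the hover in front of and above the handle, with the tool tilted forward by 0.35 rad so the wrist stays clear of the upright cover.

```bash
python3 - <<'E'
from h import *
o=readout.get_obs()
R=down(np.pi/2+SY,.35);print(R.apply([0,0,1]))
for p in([.48,.05,.28],st([-.09,0,.26]),st([-.03,0,.225])): print(rel(o,p,R))
E
```

```text
[ 0.3406 -0.0393 -0.9394]
(array([ 91., 110., -97.]), array([-0.021, -0.344, -0.104]))
(array([ 23., 204., -77.]), array([-0.021, -0.344, -0.104]))
(array([-37., 210., -41.]), array([-0.021, -0.344, -0.104]))
```

>>> {"op": "send_rows", "data": {"moves": [[[40,50,-45],[-0.01,-0.11,-0.05],85],[[60,75,-80],[-0.01,-0.22,-0.08],85],[[91,110,-97],[-0.021,-0.344,-0.104],85],[[91,110,-97],[-0.021,-0.344,-0.104],85],[[91,110,-97],[-0.021,-0.344,-0.104],85],[[50,160,-87],[-0.021,-0.344,-0.104],85],[[23,204,-77],[-0.021,-0.344,-0.104],85],[[23,204,-77],[-0.021,-0.344,-0.104],85],[[0,207,-60],[-0.021,-0.344,-0.104],85],[[-37,210,-41],[-0.021,-0.344,-0.104],85],[[-37,210,-41],[-0.021,-0.344,-0.104],85],[[-37,210,-41],[-0.021,-0.344,-0.104],85]]}}

```text
clock: 12.12
eef_pos: [0.608, 0.1214, 0.269]
tool_rot: [0.057, 0.984, -0.012, 0.169]
ft_force: [-0.4, -0.6, -0.6]
grip_width: 0.085
```

```bash
python3 - <<'E'
from h import *
o=readout.get_obs();g=o["eef_pos"]+Ro.from_quat(o["tool_rot"]).apply([0,0,.054]);print("grasp st",SR.inv().apply(g-SO),Ro.from_quat(o["tool_rot"]).apply([0,0,1]))
c=get_calibration("wrist");im=camera("wrist");cv2.imwrite("pics/w8.png",im[:,:,::-1])
for kind in("yellow","red"):
    for a,r,k in blobs(im,kind,40): print(kind,a,np.round(r[0]),np.round(cv2.boxPoints(r)).tolist(),[SR.inv().apply(onz(c,p,.162)-SO)[:2].round(4).tolist() for p in cv2.boxPoints(r)])
E
```

```text
grasp st [-0.0307 -0.0014  0.2181] [ 0.3306 -0.042  -0.9428]
yellow 2905.0 [316. 170.] [[282.0, 142.0], [348.0, 140.0], [349.0, 199.0], [283.0, 200.0]] [[-0.0732, -0.022], [-0.0743, 0.0151], [-0.0318, 0.0188], [-0.0303, -0.0244]]
red 577.0 [160. 289.] [[144.0, 299.0], [150.0, 273.0], [176.0, 279.0], [169.0, 306.0]] [[0.0874, -0.1606], [0.0477, -0.1401], [0.0564, -0.1217], [0.0979, -0.1407]]
red 198.5 [341. 217.] [[336.0, 232.0], [338.0, 201.0], [346.0, 201.0], [344.0, 233.0]] [[-0.0009, 0.0111], [-0.0302, 0.0115], [-0.0297, 0.0169], [-0.0002, 0.017]]
red 5206.5 [561. 200.] [[501.0, 186.0], [598.0, 152.0], [620.0, 213.0], [523.0, 248.0]] [[-0.0423, 0.1136], [-0.0672, 0.1591], [-0.0196, 0.2028], [0.0157, 0.1532]]
```

View pics/w8.png

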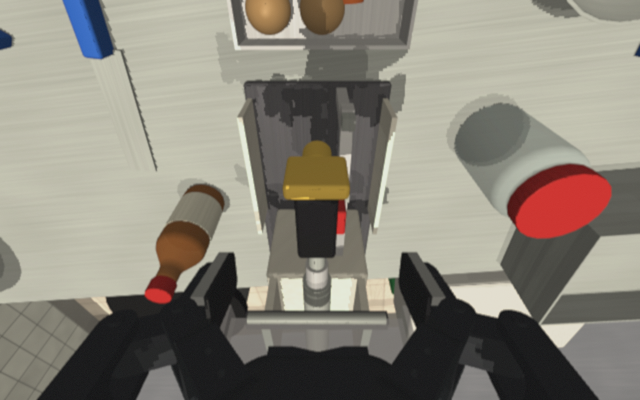

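The wrist view shows the handle waist at (316,228), the yellow flange's rear edge at row 199, and the red button at (341,217) on the +y side. Everything lies between the open fingers (235–402). The handle is about 3 mm off in y. The sauce bottle at (190,240) and the jar are well clear. Next, descend and squeeze.

```bash
python3 - <<'E'
from h import *
o=readout.get_obs()
R=down(np.pi/2+SY,.34)
for p in([-.015,-.0028,.18],[-.002,-.0028,.14]): print(rel(o,st(p),R))
E
```

```text
(array([-1., -2., 44.]), array([-0.002,  0.003,  0.   ]))
(array([-0., -1., 86.]), array([-0.002,  0.003,  0.   ]))
```

>>> {"op": "send_rows", "data": {"moves": [[[0,-1,20],[0,0,0],85],[[0,-1,44],[0,0,0],85],[[0,-1,60],[0,0,0],85],[[0,-1,75],[0,0,0],85],[[0,-1,86],[0,0,0],85],[[0,-1,86],[0,0,0],85],[[0,-1,86],[0,0,0],85]]}}

```text
clock: 12.75
eef_pos: [0.6359, 0.1169, 0.1914]
tool_rot: [0.057, 0.984, -0.011, 0.171]
ft_force: [0.8, 0.4, 0.2]
grip_width: 0.0851
```

```bash
python3 - <<'E'
from h import *
o=readout.get_obs();g=o["eef_pos"]+Ro.from_quat(o["tool_rot"]).apply([0,0,.054]);print("grasp st",SR.inv().apply(g-SO),o["ft_force"])
E
```

```text
grasp st [-0.0022 -0.0026  0.1406] [0.7924 0.4351 0.1882]
```

>>> {"op": "send_rows", "data": {"moves": [[[0,0,0],[0,0,0],50],[[0,0,0],[0,0,0],40],[[0,0,0],[0,0,0],20],[[0,0,0],[0,0,0],0],[[0,0,0],[0,0,0],0],[[0,0,0],[0,0,0],0],[[0,0,0],[0,0,0],0],[[0,0,0],[0,0,0],0],[[0,0,0],[0,0,0],0],[[0,0,0],[0,0,0],0]]}}

```text
clock: 13.58
eef_pos: [0.6362, 0.1174, 0.193]
tool_rot: [0.056, 0.984, -0.01, 0.172]
ft_force: [-3.9, -0.4, 4.4]
grip_width: 0.0309
```

The fingers stopped at 30.9 mm, which means the button is fully in (the knife's 18 mm read 16.2 mm). I pull in stages.

```bash
python3 - <<'E'
from h import *
o=readout.get_obs();R0=Ro.from_quat(o["tool_rot"])
for d in(50,100,150): print(R0.inv().apply(SR.apply([-d,0,0])).round(1))
E
```

```text
[ 47.    0.  -16.9]
[ 94.1   0.  -33.9]
[141.1   0.  -50.8]
```

>>> {"op": "send_rows", "data": {"moves": [[[9,0,-3],[0,0,0],0],[[19,0,-7],[0,0,0],0],[[28,0,-10],[0,0,0],0],[[38,0,-14],[0,0,0],0],[[47,0,-17],[0,0,0],0],[[56,0,-20],[0,0,0],0],[[66,0,-24],[0,0,0],0],[[75,0,-27],[0,0,0],0],[[85,0,-31],[0,0,0],0],[[94,0,-34],[0,0,0],0],[[94,0,-34],[0,0,0],0]]}}

```text
clock: 14.5
eef_pos: [0.5352, 0.129, 0.1931]
tool_rot: [0.056, 0.984, -0.01, 0.171]
ft_force: [3.7, -1.1, -5.2]
grip_width: 0.031
```

```bash
python3 - <<'E'
from h import *
o=readout.get_obs();g=o["eef_pos"]+Ro.from_quat(o["tool_rot"]).apply([0,0,.054]);print("grasp st",SR.inv().apply(g-SO),o["ft_force"],o["grip_width"])
R0=Ro.from_quat(o["tool_rot"])
for n in("scene","wrist"):
    c=get_calibration(n);im=camera(n);cv2.imwrite(f"pics/{n}9.png",im[:,:,::-1])
    for a,r,k in blobs(im,"yellow",40):print(n,a,np.round(r[0]),[SR.inv().apply(onz(c,p,.162)-SO)[:2].round(4).tolist() for p in cv2.boxPoints(r)])
for d in(25,50,54): print(R0.inv().apply(SR.apply([-d,0,0])).round(1))
E
```

```text
grasp st [-0.1036 -0.002   0.1423] [ 3.7104 -1.1305 -5.235 ] 0.03104434915984313
wrist 8796.5 [316. 212.] [[-0.1806, -0.0187], [-0.1807, 0.013], [-0.1342, 0.0186], [-0.1341, -0.0246]]
[23.5  0.  -8.5]
[ 47.1   0.1 -16.9]
[ 50.8   0.1 -18.3]
```

The flange has moved 104 mm with the hand and nothing slipped. Now the last part, with a few mm of overshoot onto the stop.

>>> {"op": "send_rows", "data": {"moves": [[[9,0,-3],[0,0,0],0],[[19,0,-7],[0,0,0],0],[[28,0,-10],[0,0,0],0],[[36,0,-13],[0,0,0],0],[[42,0,-15],[0,0,0],0],[[46,0,-17],[0,0,0],0],[[48,0,-17],[0,0,0],0],[[49,0,-18],[0,0,0],0],[[49,0,-18],[0,0,0],0],[[49,0,-18],[0,0,0],0]]}}

```text
clock: 15.43
eef_pos: [0.4867, 0.1347, 0.1932]
tool_rot: [0.057, 0.983, -0.01, 0.173]
ft_force: [14.6, -3.2, -15.1]
grip_width: 0.0307
```

```bash
python3 - <<'E'
from h import *
o=readout.get_obs();g=o["eef_pos"]+Ro.from_quat(o["tool_rot"]).apply([0,0,.054]);print("grasp st",SR.inv().apply(g-SO),o["ft_force"],o["grip_width"])
for n in("scene","wrist"):
    c=get_calibration(n);im=camera(n);cv2.imwrite(f"pics/{n}10.png",im[:,:,::-1])
    for a,r,k in blobs(im,"yellow",40):print(n,a,np.round(r[0]),[SR.inv().apply(onz(c,p,.162)-SO)[:2].round(4).tolist() for p in cv2.boxPoints(r)])
E
```

```text
grasp st [-0.1523 -0.0019  0.1425] [ 14.6012  -3.1635 -15.0615] 0.030738111464374093
wrist 8778.5 [315. 212.] [[-0.1834, -0.0245], [-0.2304, -0.0185], [-0.2304, 0.0128], [-0.1835, 0.0183]]
```

The travel reads 150 mm, and the pull force of 14.6 N exceeds the spring's 8 N, so it sits on the stop. I let it settle and make one final check.

>>> {"op": "send_rows", "data": {"moves": [[[2,0,-1],[0,0,0],0],[[2,0,-1],[0,0,0],0],[[2,0,-1],[0,0,0],0],[[2,0,-1],[0,0,0],0],[[2,0,-1],[0,0,0],0],[[2,0,-1],[0,0,0],0]]}}

```text
clock: 16.03
eef_pos: [0.4866, 0.1347, 0.1932]
tool_rot: [0.057, 0.983, -0.011, 0.174]
ft_force: [15.0, -2.7, -13.8]
grip_width: 0.0308
```

```bash
python3 - <<'E'
from h import *
o=readout.get_obs();g=o["eef_pos"]+Ro.from_quat(o["tool_rot"]).apply([0,0,.054]);print("grasp st",SR.inv().apply(g-SO),o["ft_force"],o["grip_width"],abs(o["joint_vel"]).max())
a=camera("scene");b=camera("top");c=get_calibration("scene")
for _,r,k in blobs(a,"red",60)+blobs(a,"blue",60): print(np.round(r[0]),SR.inv().apply(onz(c,r[0],.33)-SO)[:2],onz(c,r[0],.024)[:2])
cv2.imwrite("pics/end.png",np.hstack([cv2.resize(a[90:320,220:480],(450,400)),cv2.resize(b[80:280,180:370],(350,400))])[:,:,::-1])
E
```

```text
grasp st [-0.1523 -0.0019  0.1424] [ 14.9875  -2.6701 -13.7779] 0.030793664118567113 0.0021143297037937245
[358. 269.] [ 0.1665 -0.2218] [ 0.6964 -0.0004]
[424. 192.] [0.088  0.0027] [0.6204 0.3378]
[412. 123.] [-0.0971  0.1185] [0.3716 0.5364]
[489. 392.] [ 0.449  -0.1642] [1.1152 0.0358]
[260. 258.] [ 0.0533 -0.3699] [ 0.5077 -0.1958]
[295. 233.] [ 0.038  -0.2855] [ 0.4998 -0.071 ]
[430. 134.] [-0.0439  0.1332] [0.4512 0.5488]
[545.  16.] [-0.28    0.8203] [0.2242 1.5832]
```

View pics/end.png

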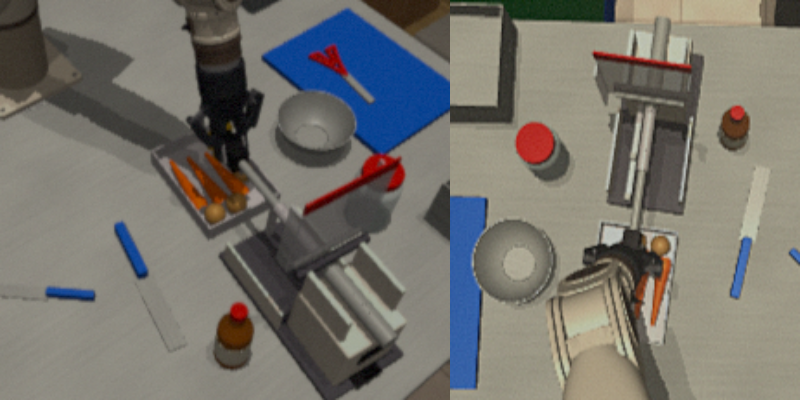

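The final picture shows the cover upright (red lip line at (352,185) left and (640,62) right). The tubes are fully out, with the hand holding the handle over the tray at (235,130). The knife lies at (150,290), and the jar, sauce bottle and bowl are in place.

```bash
python3 -c "
from workcell import order
print(order.job_done())"
```

```text
the job is handed in; nothing more can be done
None
```

The job is handed in at about 16 s on the robot's clock. `order.job_done()` gives no verdict, so the result rests on my own checks.

I levered the cover up with the large blue knife and laid the knife back where it came from. I then squeezed the button with the handle still parked, and pulled the handle out past the first stop to the second, where the arm still holds it.

**Last checks:**
- **Cover:** about 1.56 rad by the scene view, unchanged since it was levered up. The top view gave 1.61 rad just after lifting. The hand stayed clear of it throughout.
- **Knife:** lying at about (0.500, −0.071), within about 1 mm of where it started, and let go.
- **Handle:** the grasp point has travelled 150 mm. A further 2 mm of commanded pull moved it no more, with a horizontal pull of about 15 N, well above the roughly 8 N of spring force, so it is on the hard stop. The wrist camera made the travel 153 mm, the only disagreement and within measuring error.
- **Grip:** the fingers stand at 30.8 mm, which matches the button fully in. The arm is at rest.
- **Jar, sauce bottle and bowl:** they look unmoved in the final picture. Only the bottle's cap was measured, at the same pixel as at the start.

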